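Pack the finished cast books into the nested tray

TASK

Gather the three finished cast books into the wooden tray, each lying flat, cover up, in the cork nest cut to its size (small in small, medium in medium, large in large; the spine may face either way). The two castings that still have a pouring stub on the cover are not finished: leave them where they lie, and do not shift the brush pot or the wax jar.

Things in the scene. Friction and masses are not known exactly. Their poses are not given: they have to be found in the camera images.
- book_large: the large finished book: a dull green cast-resin sculpture of a closed book lying flat, its top cover plain and flat, 100 long (its x) x 62 wide (its y, spine with three pale ribs on the -y side) x 32 mm high (its z, up), about 317 g. Origin at the centre of its underside. Take it from above across its 62 mm width.
- book_medium: the medium finished book: a dull green cast-resin sculpture of a closed book lying flat, its top cover plain and flat, 78 long (its x) x 46 wide (its y, spine with three pale ribs on the -y side) x 30 mm high (its z, up), about 172 g. Origin at the centre of its underside. Take it from above across its 46 mm width.
- book_small: the small finished book: a dull green cast-resin sculpture of a closed book lying flat, its top cover plain and flat, 54 long (its x) x 34 wide (its y, spine with three pale ribs on the -y side) x 28 mm high (its z, up), about 82 g. Origin at the centre of its underside. Take it from above across its 34 mm width.
- raw_large: unfinished look-alike of the large book: same green resin and the same 100 x 62 x 32 mm (x, y, z), but with a round pouring stub 22 mm across and 28 mm high still standing in the middle of its top cover. Origin at the centre of its underside. Loose; it stays where it lies.
- raw_medium: unfinished look-alike of the medium book: same green resin and the same 78 x 46 x 30 mm (x, y, z), but with a round pouring stub 22 mm across and 28 mm high still standing in the middle of its top cover. Origin at the centre of its underside. Loose; it stays where it lies.
- nest_large: the large of three cork nests side by side (105 mm apart along y, any order) in one low tray, all fixed. Hollow 116 (its x) x 78 mm (its y), 8 mm more than the large book all round. Rim 5 mm thick, top 12 mm above the origin; inner floor 4 mm above it. Origin: centre of its underside, 6 mm above the table. Tray 150 (x) x 340 mm (y), walls 22 mm high above the table
- nest_medium: the medium of three cork nests side by side (105 mm apart along y, any order) in one low tray, all fixed. Hollow 94 (its x) x 62 mm (its y), 8 mm more than the medium book all round. Rim 5 mm thick, top 12 mm above the origin; inner floor 4 mm above it. Origin: centre of its underside, 6 mm above the table. Tray 150 (x) x 340 mm (y), walls 22 mm high above the table
- nest_small: the small of three cork nests side by side (105 mm apart along y, any order) in one low tray, all fixed. Hollow 70 (its x) x 50 mm (its y), 8 mm more than the small book all round. Rim 5 mm thick, top 12 mm above the origin; inner floor 4 mm above it. Origin: centre of its underside, 6 mm above the table. Tray 150 (x) x 340 mm (y), walls 22 mm high above the table
- brush_pot: bystander: steel pot 72 mm across and 100 mm high with three brushes standing in it up to 190 mm, loose; origin at the centre of its underside
- wax_jar: bystander: closed amber wax jar 68 mm across and 75 mm high, loose; origin at the centre of its underside
Things that resemble listed ones, but are neither listed nor needed, are in the scene too. Leave any orange look-alike of the book_medium alone.

How it is judged:
By the outcome, as a careful person would: the job done as asked, in the order asked, and still so for the second after the job is handed in, with the robot touching nothing.
It also fails if it takes over 80 s, if anything falls off the work surface, if the arm or the gripper's body presses on something with over 40 N, if the wrist force passes 120 N, or if a joint passes its speed limit or range.

ROBOT

A 6-joint arm with a two-finger parallel gripper is mounted at the origin on the work surface. World frame = base frame: x ahead of the robot, y to its left, z up, the work surface at z = 0. Lengths are in m, angles in rad, forces in N, time in s.
With the tool pointing down it reaches from about 0.275 to 0.725 m from the base axis. Payload 5.6 kg.
Tool frame: the origin (TCP) lies at the very end of the fingers, on their centre line; the grasp point (between the pads) lies 19 mm behind it; z points along the fingers, y is the direction in which the jaws open and shut (so a half turn about z gives the same grasp; the last joint's range is limited). The gripper opens to 85 mm and grips with 20 to 120 N. Pads are 22 mm wide; open, the fingers measure 114 mm over their backs; the gripper's body (76 mm by 85 mm) begins 54 mm behind the grasp point. The pads swing forward as they close: fully open they stand 13 mm farther back than shut.
Start: joints at [-1.046, 0.255, 0.108, 0, -1.424, -0.285], TCP at [0.131, -0.534, 0.231] pointing down, gripper open.
Joint ranges: [-2.95, 2.95], [-1.21, 1.97], [-1.09, 1.5], [-2.87, 1.71], [-2.94, -0.07], [-3.05, 3.05]. Speed limits (rad/s): [2.57, 2.57, 3.14, 3.14, 3.14, 3.14].

INTERFACE

Orientations are given as a unit quaternion [w, x, y, z].
In Python, from rig import r gives the robot as it stands.
- The arm moves only by the shell command python3 -m handwheel 'ROWS'. ROWS is JSON, a list of rows, each an object with "delta_pos": the shift along the tool's x, y, z in mm, a list of three; "twist": the turn about the tool's z in rad; "hand": the finger opening in mm, from 0 to 85.4. A call has 1 to 20 rows; each row shifts and turns the commanded pose from where the row before left it, along the tool's axes as they then stand; what a row does not reach is not made up. A row lasts 1/10 s, in which the tool goes at most 50 mm and 8.59 degrees, less where a joint would pass 70% of its speed; a pose out of reach is approached as far as the arm can. A call is refused whole if a number of a shift passes 50 or a number of a turn 0.15, either way. A call with a gripper value outside its range is refused whole. The fingers move at their own pace and stop on an object; the grip force is fixed at half the most. Time passes only in rows, so rows that do not move let the fingers close. It gives the time, the measured TCP pose, the force and the opening at its end, in the units of the state.
- r.get_obs(): the state, without advancing time (a new reading comes with each control period).
- r.grab_frame(name): name is "scene" or "top" or "wrist"; returns a dict with "pixels" (400x640x3 uint8, red, green, blue), "K" (3x3 intrinsics, pixels), "pose" (4x4, takes a point from camera to world coordinates). Camera axes: x right, y up, looking along -z (the intrinsics and any distortion apply to the point x, -y, -z); pixel columns grow to the right and rows downward; lengths in m; the calibration is good to about 2 mm. A picture is of the moment at which its call begins. There is no depth.
- r.finish_job(): hands the job in, once; it reports no verdict.
The state is a dict: "time_s": time; "joint_positions": joint angles; "qvel": joint speeds; "joint_efforts": joint torques, N m; "eef_pos": TCP position; "ee_rot": TCP orientation; "contact_force": force on the tool from outside, world axes, zero at the start; "moment": the same for the moment, N m; "gripper_width": finger opening in m.
Only numpy, scipy, OpenCV 4.12 (cv2) and the standard library are available. Lean on these libraries where they do the work, as an engineer would, in place of code of your own. Each camera call takes 0.05 s, during which the arm holds its last target. There are 200 camera calls.

## Working session

There is one attempt and no reset: what is moved stays moved. The work goes in short steps, Python scripts to look and compute and a shell command to move; the robot and the scene stay as the last step left them, time stands still between calls to the robot, and variables do not carry over. Pictures are saved under pics/ and viewed, about 12 in all and at most 16, crops included, and the job is handed in when it is done.

```bash
mkdir -p pics && ls && python3 - <<'E'
from rig import r
import cv2, numpy as np, pickle
o=r.get_obs(); print({k:np.round(v,3) for k,v in o.items()})
d={}
for n in("top","scene"):
    f=r.grab_frame(n); d[n]=f; cv2.imwrite(f"pics/{n}0.png",f["pixels"][:,:,::-1]); print(n,f.keys(),np.round(f["K"],1).tolist(),np.round(f["pose"],3).tolist())
pickle.dump(d,open("f0.pkl","wb"))
E
```

```text
pics
{'time_s': np.float64(0.0), 'joint_positions': array([-1.046,  0.256,  0.107, -0.   , -1.424, -0.285]), 'qvel': array([-0.   , -0.001,  0.001, -0.001, -0.   ,  0.   ]), 'joint_efforts': array([ 3.0000e-03, -3.8663e+01,  2.3794e+01,  5.3650e+00, -6.0000e-03,
        0.0000e+00]), 'eef_pos': array([ 0.131, -0.534,  0.23 ]), 'ee_rot': array([-0.   , -0.12 ,  0.993,  0.001]), 'contact_force': array([0.493, 0.368, 0.773]), 'moment': array([-0.011,  0.004,  0.009]), 'gripper_width': np.float64(0.085)}
top dict_keys(['pixels', 'K', 'pose']) [[413.6, 0.0, 319.5], [0.0, 413.6, 195.3], [0.0, 0.0, 1.0]] [[-0.011, 0.996, -0.091, 0.382], [-1.0, -0.014, -0.027, -0.011], [-0.028, 0.091, 0.995, 1.145], [0.0, 0.0, 0.0, 1.0]]
scene dict_keys(['pixels', 'K', 'pose']) [[498.8, 0.0, 306.8], [0.0, 498.8, 195.5], [0.0, 0.0, 1.0]] [[-0.813, -0.361, 0.457, 1.169], [0.582, -0.519, 0.626, 0.947], [0.012, 0.775, 0.632, 0.996], [0.0, 0.0, 0.0, 1.0]]
```

View pics/top0.png

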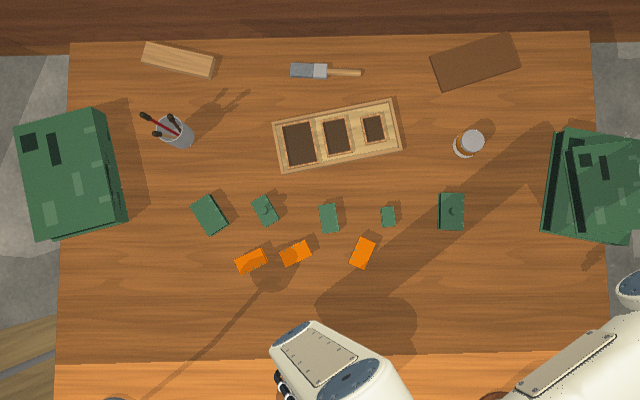

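View pics/scene0.png

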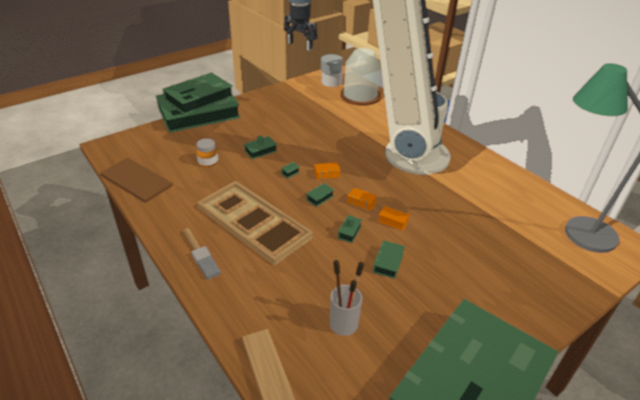

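The top view shows five green books at row ~213: plain at cols 210 (large), 330 (medium) and 389 (small), with stubs at 265 and 452. The nests are at (299,143) large, (337,136) medium and (374,129) small. The orange decoys sit at row ~255.

```bash
cat > h.py <<'E'
import numpy as np, cv2
def ray(f,px,z):
    """pixels (N,2) -> world points on plane z"""
    px=np.atleast_2d(np.asarray(px,float)); K=f["K"]; T=f["pose"]
    d=np.c_[(px[:,0]-K[0,2])/K[0,0],-(px[:,1]-K[1,2])/K[1,1],-np.ones(len(px))]@T[:3,:3].T
    return T[:3,3]+d*((z-T[2,3])/d[:,2])[:,None]
def rect(pts):
    """min-area rect of world pts: centre mm, long, short, long-axis angle deg in (-90,90]"""
    (c,(a,b),t)=cv2.minAreaRect((pts[:,:2]*1000).astype(np.float32))
    if a<b: a,b,t=b,a,t+90
    return np.array(c),a,b,(t+90)%180-90
def blobs(f,lo,hi,amin,amax):
    m=cv2.inRange(cv2.cvtColor(f["pixels"],cv2.COLOR_RGB2HSV),lo,hi)
    m=cv2.morphologyEx(m,cv2.MORPH_CLOSE,np.ones((3,3)))
    cs,_=cv2.findContours(m,cv2.RETR_EXTERNAL,cv2.CHAIN_APPROX_NONE)
    return [c[:,0] for c in cs if amin<cv2.contourArea(c)<amax]
E
python3 - <<'E'
import pickle,cv2,numpy as np
from h import *
d=pickle.load(open("f0.pkl","rb")); f=d["top"]
hsv=cv2.cvtColor(f["pixels"],cv2.COLOR_RGB2HSV)
for p in[(210,214),(330,216),(389,214),(452,200),(299,143),(337,136),(374,129),(356,128),(300,250)]: print(p,hsv[p[1],p[0]])
for nm,lo,hi,z in[("green",(65,50,20),(95,255,255),.03),("hollow",(0,40,20),(25,255,95),.010),("orange",(5,220,180),(20,255,255),.03)]:
    for c in blobs(f,lo,hi,80,2500):
        R=rect(ray(f,c,z)); print(nm,c.mean(0).round(),R[0].round(),np.round(R[1:],1), "reach",np.hypot(*R[0]).round())
im=cv2.resize(f["pixels"][100:280,170:490],None,fx=2.5,fy=2.5,interpolation=cv2.INTER_CUBIC)
cv2.imwrite("pics/crop0.png",im[:,:,::-1])
E
```

```text
(210, 214) [ 65  82 122]
(330, 216) [ 66  73 123]
(389, 214) [ 67  85 123]
(452, 200) [ 69  89 100]
(299, 143) [ 14 118  95]
(337, 136) [ 15 112  89]
(374, 129) [ 13 120  89]
(356, 128) [ 18 111 184]
(300, 250) [ 15 244 231]
green [388. 216.] [ 425. -163.] [50.6 34.8  4.9] reach 456.0
green [328. 218.] [423.  -4.] [73.8 43.8  8.6] reach 423.0
green [265. 210.] [446. 168.] [76.5 46.8 29.9] reach 476.0
green [209. 215.] [436. 320.] [100.2  66.3  33.1] reach 541.0
green [451. 211.] [ 437. -331.] [96.9 66.4 -2.4] reach 549.0
hollow [299. 144.] [632.  75.] [111.5  76.5  10.6] reach 636.0
hollow [336. 136.] [652. -29.] [90.7 60.2 10.5] reach 652.0
hollow [373. 128.] [ 671. -133.] [65.6 47.2 10.4] reach 684.0
hollow [276.   6.] [1037.  141.] [98.7 16.9 86.1] reach 1047.0
hollow [416.   4.] [1029. -264.] [156.3  27.   88.4] reach 1063.0
orange [250. 261.] [310. 205.] [ 81.2  44.3 -64.2] reach 372.0
orange [295. 253.] [330.  86.] [ 77.9  45.3 -64.2] reach 341.0
orange [362. 253.] [329. -92.] [ 77.5  46.3 -25.1] reach 341.0
```

View pics/crop0.png

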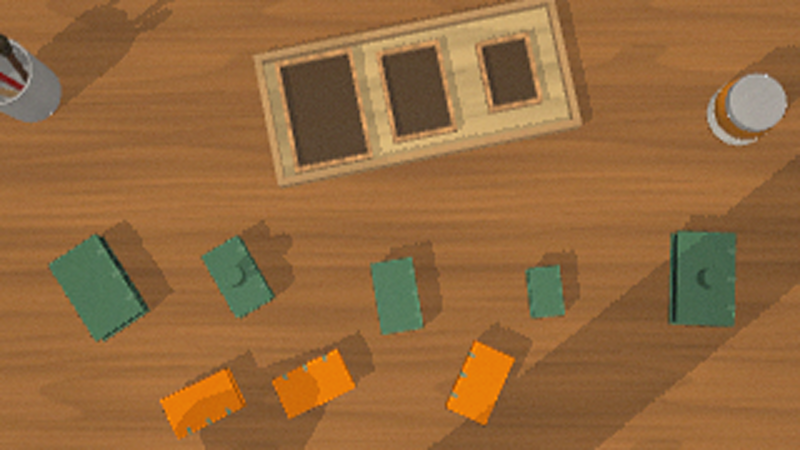

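Tray pitch measures 105.9 and 105.8 mm (105 expected), and sizes match: the stub books are the ones at y=+0.168 and y=-0.331. Next step: a move helper, then hover over the small book for a wrist view.

```bash
cat >> h.py <<'E'
def goto(o,x,y,z,a):
    """obs, target TCP (mm), book long-axis angle deg -> twist to do FIRST, then tool-frame shift mm"""
    w,i,j,k=o["ee_rot"]
    from scipy.spatial.transform import Rotation as Ro
    M=Ro.from_quat([i,j,k,w]).as_matrix()
    yaw=np.degrees(np.arctan2(M[1,1],M[0,1]))
    dy=(a+90-yaw+90)%180-90          # world yaw change, half-turn symmetric
    tw=-np.radians(dy)
    M2=Ro.from_rotvec([0,0,np.radians(dy)]).as_matrix()@M
    dl=M2.T@(np.array([x,y,z])-o["eef_pos"]*1000)
    print("tcp",(o["eef_pos"]*1000).round(1),"yaw",yaw.round(1),"tilt",np.degrees(np.arccos(-M[2,2])).round(2),"| twist",tw.round(3),"then shift",dl.round(1),"t",round(float(o["time_s"]),2),"w",round(float(o["gripper_width"])*1000,1),"F",np.round(o["contact_force"],1))
E
python3 -c "
from rig import r; from h import *
goto(r.get_obs(),405,-163,230,4.9)"
```

```text
tcp [ 130.6 -533.8  230.5] yaw 103.7 tilt 0.1 | twist 0.154 then shift [-305.1  346.     1.1] t 0.1 w 85.6 F [ 0.4 -0.3 -0.9]
```

```bash
python3 -m handwheel '[{"delta_pos":[0,0,0],"twist":0.077,"hand":85},{"delta_pos":[0,0,0],"twist":0.077,"hand":85},{"delta_pos":[-15,17,0],"twist":0,"hand":85},{"delta_pos":[-30,34,0],"twist":0,"hand":85},{"delta_pos":[-30,34,0],"twist":0,"hand":85},{"delta_pos":[-30,34,0],"twist":0,"hand":85},{"delta_pos":[-30,34,0],"twist":0,"hand":85},{"delta_pos":[-30,34,0],"twist":0,"hand":85},{"delta_pos":[-30,34,0],"twist":0,"hand":85},{"delta_pos":[-30,34,0],"twist":0,"hand":85},{"delta_pos":[-30,34,0],"twist":0,"hand":85},{"delta_pos":[-30,34,0],"twist":0,"hand":85},{"delta_pos":[-15,17,0],"twist":0,"hand":85},{"delta_pos":[-5,6,0],"twist":0,"hand":85},{"delta_pos":[0,0,0],"twist":0,"hand":85},{"delta_pos":[0,0,0],"twist":0,"hand":85}]'
python3 - <<'E'
from rig import r; from h import *
import cv2,pickle
f=r.grab_frame("wrist"); pickle.dump(f,open("w1.pkl","wb")); cv2.imwrite("pics/w1.png",f["pixels"][:,:,::-1])
print(f["pose"].round(3).tolist())
for z in(.028,):
  for c in blobs(f,(60,40,20),(95,255,255),500,1e5):
    R=rect(ray(f,c,z)); print(c.mean(0).round(),R[0].round(1),np.round(R[1:],1))
goto(r.get_obs(),425,-163,7,4.9)
E
```

```text
time_s: 1.7
eef_pos: [0.4043, -0.164, 0.2312]
ee_rot: [-0.0, -0.043, 0.999, -0.0]
contact_force: [-0.7, -0.8, 0.2]
gripper_width: 0.085
[[-0.086, -0.958, -0.274, 0.336], [0.996, -0.082, -0.024, -0.169], [0.0, -0.276, 0.961, 0.375], [0.0, 0.0, 0.0, 1.0]]
[585. 234.] [443.  165.7] [95.2 72.4 29.7]
tcp [ 404.2 -164.2  231.2] yaw 94.8 tilt 0.02 | twist -0.001 then shift [-20.9  -0.6 224.2] t 1.75 w 85.1 F [ 0.   0.  -0.1]
```

View pics/w1.png

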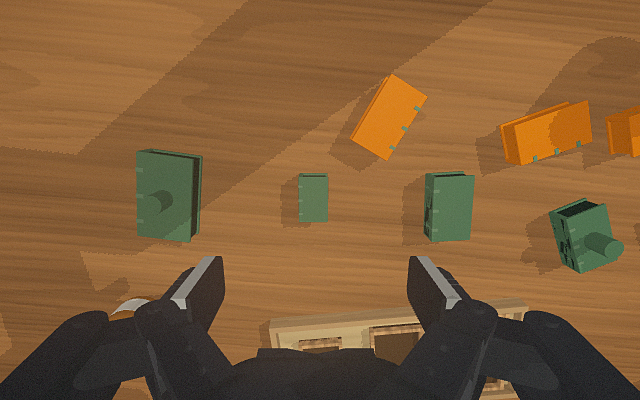

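The wrist view shows the plain small book at (314,198), the medium at (450,207), and the stubs at (168,195) and (583,237). I'll tune the mask and measure the top faces only.

```bash
python3 - <<'E'
from h import *
import pickle
f=pickle.load(open("w1.pkl","rb")); h=cv2.cvtColor(f["pixels"],cv2.COLOR_RGB2HSV)
print("K",f["K"].round(1).tolist())
for p in[(314,200),(314,176),(455,210),(455,176),(430,210)]: print(p,h[p[1],p[0]])
for vlo in(20,75):
  for c in blobs(f,(45,30,vlo),(100,255,255),500,6000):
    for z in(.028,.030): R=rect(ray(f,c,z)); print(vlo,z,c.mean(0).round(),R[0].round(1),np.round(R[1:],1))
E
```

```text
K [[311.0, 0.0, 315.5], [0.0, 311.0, 205.5], [0.0, 0.0, 1.0]]
(314, 200) [ 50  74 120]
(314, 176) [ 24 110  67]
(455, 210) [ 52  76 117]
(455, 176) [ 55  73 116]
(430, 210) [52 74 93]
20 0.028 [585. 234.] [443.  165.5] [95.7 72.1 30.3]
20 0.03 [585. 234.] [442.4 163.5] [95.2 71.7 30.3]
20 0.028 [313. 197.] [ 425.6 -164.4] [57.1 33.   4.9]
20 0.03 [313. 197.] [ 425.1 -164.4] [56.8 32.8  4.9]
20 0.028 [449. 205.] [423.7  -7.2] [83.4 55.5  8.8]
20 0.03 [449. 205.] [423.2  -8.2] [83.  55.2  8.8]
20 0.028 [177. 193.] [ 438.9 -330.9] [105.5  73.3  -3.4]
20 0.03 [177. 193.] [ 438.3 -330. ] [104.9  72.9  -3.4]
75 0.028 [582. 230.] [443.  165.5] [95.7 72.1 30.3]
75 0.03 [582. 230.] [442.4 163.5] [95.2 71.7 30.3]
75 0.028 [313. 197.] [ 425.6 -164.4] [57.1 33.   4.9]
75 0.03 [313. 197.] [ 425.1 -164.4] [56.8 32.8  4.9]
75 0.028 [446. 206.] [423.7  -7.2] [83.4 55.5  8.8]
75 0.03 [446. 206.] [423.2  -8.2] [83.  55.2  8.8]
75 0.028 [177. 193.] [ 438.9 -330.9] [105.5  73.3  -3.4]
75 0.03 [177. 193.] [ 438.3 -330. ] [104.8  72.9  -3.4]
```

```bash
python3 -m handwheel '[{"delta_pos":[-12,-1,15],"twist":0,"hand":85},{"delta_pos":[-11,-1,30],"twist":0,"hand":85},{"delta_pos":[0,0,40],"twist":0,"hand":80},{"delta_pos":[0,0,40],"twist":0,"hand":70},{"delta_pos":[0,0,40],"twist":0,"hand":70},{"delta_pos":[0,0,20],"twist":0,"hand":70},{"delta_pos":[0,0,15],"twist":0,"hand":70},{"delta_pos":[0,0,14],"twist":0,"hand":70},{"delta_pos":[0,0,10],"twist":0,"hand":70},{"delta_pos":[0,0,0],"twist":0,"hand":70},{"delta_pos":[0,0,0],"twist":0,"hand":70}]' && python3 -c "
from rig import r; from h import *
goto(r.get_obs(),427,-164,7,4.9)"
```

```text
time_s: 2.85
eef_pos: [0.4281, -0.1639, 0.0077]
ee_rot: [0.0, -0.043, 0.999, -0.0]
contact_force: [-0.1, -0.4, -0.4]
gripper_width: 0.0697
tcp [ 428.1 -163.9    7.7] yaw 94.9 tilt 0.03 | twist -0.0 then shift [1.1 0.  0.7] t 2.85 w 69.7 F [-0.1 -0.4 -0.4]
```

Close and lift.

```bash
python3 -m handwheel '[{"delta_pos":[0,0,0],"twist":0,"hand":45},{"delta_pos":[0,0,0],"twist":0,"hand":25},{"delta_pos":[0,0,0],"twist":0,"hand":20},{"delta_pos":[0,0,0],"twist":0,"hand":20},{"delta_pos":[0,0,0],"twist":0,"hand":20},{"delta_pos":[0,0,0],"twist":0,"hand":20},{"delta_pos":[0,0,-10],"twist":0,"hand":20},{"delta_pos":[0,0,-20],"twist":0,"hand":20},{"delta_pos":[0,0,-30],"twist":0,"hand":20},{"delta_pos":[0,0,-20],"twist":0,"hand":20},{"delta_pos":[0,0,0],"twist":0,"hand":20}]' && python3 - <<'E'
from rig import r; from h import *
import cv2
goto(r.get_obs(),671,-133,88,10.6)
f=r.grab_frame("wrist"); cv2.imwrite("pics/w2.png",f["pixels"][:,:,::-1])
E
```

```text
time_s: 3.95
eef_pos: [0.43, -0.1637, 0.0906]
ee_rot: [0.003, -0.043, 0.999, -0.001]
contact_force: [0.1, 0.7, -0.7]
gripper_width: 0.0324
tcp [ 430.  -163.7   90.6] yaw 94.9 tilt 0.36 | twist -0.099 then shift [-242.5  -14.2    4. ] t 3.95 w 32.4 F [ 0.1  0.7 -0.7]
```

View pics/w2.png

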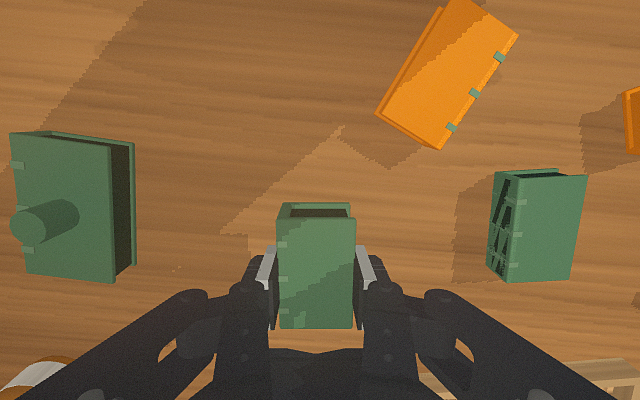

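The small book is held (width 32.4) at cols 276–356, with its cover spanning rows ~216–328. I'll check its offset from the TCP while swinging over the nest.

```bash
python3 -m handwheel '[{"delta_pos":[0,0,0],"twist":-0.05,"hand":20},{"delta_pos":[0,0,0],"twist":-0.05,"hand":20},{"delta_pos":[-20,-1,0],"twist":0,"hand":20},{"delta_pos":[-35,-2,0],"twist":0,"hand":20},{"delta_pos":[-35,-2,0],"twist":0,"hand":20},{"delta_pos":[-35,-2,0],"twist":0,"hand":20},{"delta_pos":[-35,-2,0],"twist":0,"hand":20},{"delta_pos":[-35,-2,0],"twist":0,"hand":20},{"delta_pos":[-30,-2,0],"twist":0,"hand":20},{"delta_pos":[-15,-1,0],"twist":0,"hand":20},{"delta_pos":[0,0,0],"twist":0,"hand":20},{"delta_pos":[0,0,0],"twist":0,"hand":20}]' && python3 - <<'E'
from rig import r; from h import *
import cv2
o=r.get_obs(); goto(o,671,-133,22,10.6)
f=r.grab_frame("wrist"); cv2.imwrite("pics/w3.png",f["pixels"][:,:,::-1])
for c in blobs(f,(45,30,20),(100,255,255),3000,20000): R=rect(ray(f,c,o["eef_pos"][2]+.020)); print("held",R[0].round(1),np.round(R[1:],1))
f=r.grab_frame("top"); cv2.imwrite("pics/t3.png",f["pixels"][:,:,::-1])
E
```

```text
time_s: 5.2
eef_pos: [0.6653, -0.1327, 0.0856]
ee_rot: [-0.001, -0.093, 0.996, 0.0]
contact_force: [0.0, 1.4, -1.1]
gripper_width: 0.0327
tcp [ 665.3 -132.7   85.6] yaw 100.6 tilt 0.18 | twist 0.001 then shift [-5.7 -1.4 63.6] t 5.2 w 32.7 F [ 0.   1.4 -1.1]
held [ 661.5 -133.1] [60.6 36.9 10.6]
```

View pics/w3.png

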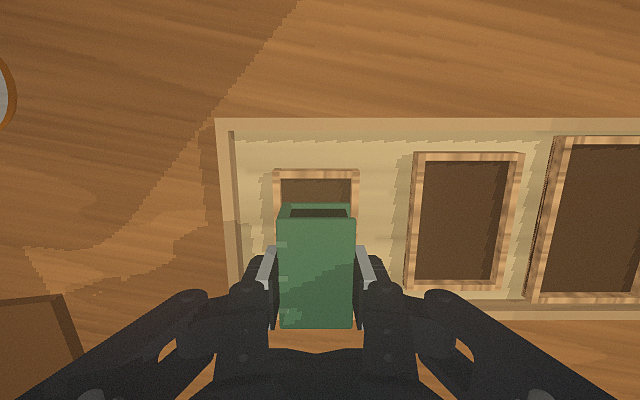

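The small book hangs at the small nest, whose rim shows at cols 275–358, row ~172. I'll cross-check nest positions using rays from this view.

```bash
python3 - <<'E'
from rig import r; from h import *
f=r.grab_frame("wrist")
p=ray(f,[(275,171),(358,171),(280,178),(353,178),(414,153),(524,153),(509,292),(402,289)],.018)*1000
a=np.radians(10.6); n=np.array([671,-133])
q=(p[:,:2]-n)@np.array([[np.cos(a),-np.sin(a)],[np.sin(a),np.cos(a)]])
print("in small-nest frame: outer expect x -40,y+-30; inner x-35,y+-25; medium y 69..141, x+-52\n",q.round(1))
E
```

```text
in small-nest frame: outer expect x -40,y+-30; inner x-35,y+-25; medium y 69..141, x+-52
 [[-38.1 -26.2]
 [-38.1  31. ]
 [-33.2 -23. ]
 [-33.2  27.7]
 [-50.5  68.5]
 [-50.5 143.3]
 [ 56.1 151.4]
 [ 53.6  68.4]]
```

```bash
python3 -m handwheel '[{"delta_pos":[-6.5,-0.5,10],"twist":0,"hand":20},{"delta_pos":[0,0,20],"twist":0,"hand":20},{"delta_pos":[0,0,15],"twist":0,"hand":20},{"delta_pos":[0,0,8],"twist":0,"hand":20},{"delta_pos":[0,0,0],"twist":0,"hand":20},{"delta_pos":[0,0,0],"twist":0,"hand":20}]' && python3 -c "
from rig import r; from h import *
goto(r.get_obs(),672,-132,20,10.6)"
```

```text
time_s: 5.95
eef_pos: [0.6733, -0.1323, 0.0348]
ee_rot: [0.0, -0.093, 0.996, -0.0]
contact_force: [0.4, 1.1, -0.5]
gripper_width: 0.0328
tcp [ 673.3 -132.3   34.8] yaw 100.7 tilt 0.05 | twist 0.001 then shift [ 1.2  0.5 14.8] t 5.95 w 32.8 F [ 0.4  1.1 -0.5]
```

```bash
python3 -m handwheel '[{"delta_pos":[1,0.5,8],"twist":0,"hand":20},{"delta_pos":[0,0,6],"twist":0,"hand":20},{"delta_pos":[0,0,0],"twist":0,"hand":20},{"delta_pos":[0,0,0],"twist":0,"hand":20},{"delta_pos":[0,0,0],"twist":0,"hand":20}]' && python3 -c "
from rig import r; from h import *
goto(r.get_obs(),672,-132,19,10.6)"
```

```text
time_s: 6.45
eef_pos: [0.6721, -0.1319, 0.0206]
ee_rot: [0.0, -0.093, 0.996, -0.0]
contact_force: [0.2, -0.0, -1.2]
gripper_width: 0.033
tcp [ 672.1 -131.9   20.6] yaw 100.7 tilt 0.03 | twist 0.001 then shift [ 0.1 -0.1  1.6] t 6.45 w 33.0 F [ 0.2 -0.  -1.2]
```

```bash
python3 -m handwheel '[{"delta_pos":[0,0,1],"twist":0,"hand":20},{"delta_pos":[0,0,0],"twist":0,"hand":20},{"delta_pos":[0,0,0],"twist":0,"hand":36},{"delta_pos":[0,0,0],"twist":0,"hand":48},{"delta_pos":[0,0,0],"twist":0,"hand":52},{"delta_pos":[0,0,0],"twist":0,"hand":52},{"delta_pos":[0,0,-10],"twist":0,"hand":52},{"delta_pos":[0,0,-30],"twist":0,"hand":52},{"delta_pos":[0,0,-40],"twist":0,"hand":60},{"delta_pos":[0,0,-40],"twist":0,"hand":70},{"delta_pos":[0,0,-40],"twist":0,"hand":85},{"delta_pos":[0,0,-20],"twist":0,"hand":85},{"delta_pos":[40,0,0],"twist":0,"hand":85},{"delta_pos":[40,0,0],"twist":0,"hand":85},{"delta_pos":[0,0,0],"twist":0,"hand":85},{"delta_pos":[0,0,0],"twist":0,"hand":85}]' && python3 - <<'E'
from rig import r; from h import *
import cv2,pickle
o=r.get_obs(); goto(o,424,-6,100,8.8)
f=r.grab_frame("wrist"); cv2.imwrite("pics/w4.png",f["pixels"][:,:,::-1]); pickle.dump(f,open("w4.pkl","wb"))
for c in blobs(f,(45,30,20),(100,255,255),500,20000): R=rect(ray(f,c,.038)); print(c.mean(0).round(),R[0].round(1),np.round(R[1:],1))
E
```

```text
time_s: 8.05
eef_pos: [0.5927, -0.1469, 0.2008]
ee_rot: [0.001, -0.093, 0.996, -0.0]
contact_force: [0.7, -0.4, 0.5]
gripper_width: 0.0849
tcp [ 592.7 -146.9  200.8] yaw 100.6 tilt 0.11 | twist 0.032 then shift [145.3 165.2 100.5] t 8.05 w 84.9 F [ 0.7 -0.4  0.5]
[ 55. 381.] [ 890.1 -425.7] [131.3  62.3 -79.3]
[588. 376.] [775.6 225.9] [119.   76.2  58.6]
[316. 249.] [ 666.6 -132. ] [62.2 33.  10.7]
[628. 104.] [464.5 127.6] [76.7 22.  26.8]
[497.  41.] [434.3 -12. ] [69.6 56.9  8.7]
[151.  23.] [ 471.1 -326.6] [74.5 43.1 86.6]
```

View pics/w4.png

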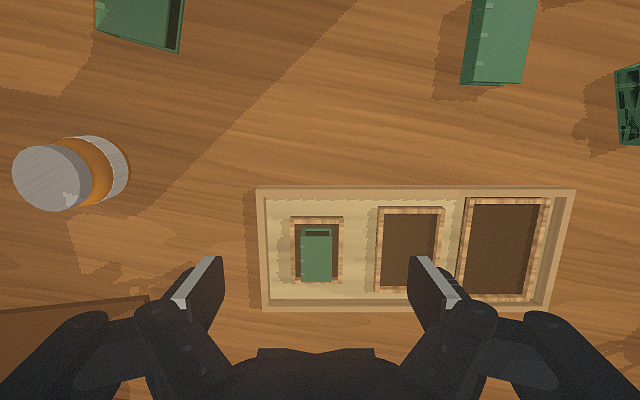

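The small book sits inside its nest: book at cols 300–333, hollow at cols 296–339. I'll measure the nest rims here for the next two placements.

```bash
python3 - <<'E'
from h import *
import pickle
f=pickle.load(open("w4.pkl","rb"))
for n,p in {"S":[(291,217),(343,217),(342,286),(289,283)],"M":[(378,207),(444,206),(440,292),(375,292)],"L":[(466,198),(548,197),(537,299),(460,299)]}.items():
    P=ray(f,p,.018)*1000; print(n,P[:,:2].round(0).tolist(),P[:,:2].mean(0).round(1), rect(P/1000))
h=blobs(f,(0,40,20),(25,255,100),800,20000)
for c in h: R=rect(ray(f,c,.012)); print(c.mean(0).round(),R[0].round(1),np.round(R[1:],1))
E
```

```text
S [[636.0, -166.0], [625.0, -109.0], [709.0, -93.0], [717.0, -155.0]] [ 671.7 -130.7] (array([ 672.82629395, -131.34399414]), 85.78636169433594, 62.52949905395508, 10.656115531921387)
M [[607.0, -74.0], [592.0, -4.0], [696.0, 23.0], [710.0, -52.0]] [651.1 -26.7] (array([651.10552979, -25.38118744]), 107.03121185302734, 77.23200988769531, 11.908794403076172)
L [[579.0, 17.0], [562.0, 104.0], [683.0, 140.0], [700.0, 50.0]] [631.   77.9] (array([631.14971924,  78.75909424]), 132.40087890625, 91.87161254882812, 15.05111312866211)
[500. 247.] [634.   77.9] [113.5  73.3  10.7]
```

```bash
python3 -m handwheel '[{"delta_pos":[0,0,0],"twist":0.032,"hand":85},{"delta_pos":[14,17,0],"twist":0,"hand":85},{"delta_pos":[28,33,0],"twist":0,"hand":85},{"delta_pos":[28,33,0],"twist":0,"hand":85},{"delta_pos":[28,33,0],"twist":0,"hand":85},{"delta_pos":[28,33,20],"twist":0,"hand":85},{"delta_pos":[17,18,40],"twist":0,"hand":85},{"delta_pos":[0,0,40],"twist":0,"hand":85},{"delta_pos":[0,0,20],"twist":0,"hand":85},{"delta_pos":[0,0,0],"twist":0,"hand":85},{"delta_pos":[0,0,0],"twist":0,"hand":85}]' && python3 - <<'E'
from rig import r; from h import *
import cv2
o=r.get_obs(); goto(o,426,-3.5,6,8.8)
f=r.grab_frame("wrist"); cv2.imwrite("pics/w5.png",f["pixels"][:,:,::-1])
for v in (20,105):
  for c in blobs(f,(45,30,v),(100,255,255),3000,20000): R=rect(ray(f,c,.030)); print(v,c.mean(0).round(),R[0].round(1),np.round(R[1:],1))
E
```

```text
time_s: 9.2
eef_pos: [0.4278, -0.0031, 0.0802]
ee_rot: [0.0, -0.077, 0.997, -0.0]
contact_force: [-0.2, -0.5, 0.3]
gripper_width: 0.0852
tcp [427.8  -3.1  80.2] yaw 98.8 tilt 0.06 | twist 0.001 then shift [ 1.9 -0.1 74.2] t 9.2 w 85.2 F [-0.2 -0.5  0.3]
20 [548. 336.] [486.8 178.6] [189.9  93.   38.9]
20 [315. 215.] [423.5  -3.4] [80.9 45.8  8.1]
105 [314. 217.] [423.7  -3.5] [80.8 45.8  8.4]
```

View pics/w5.png

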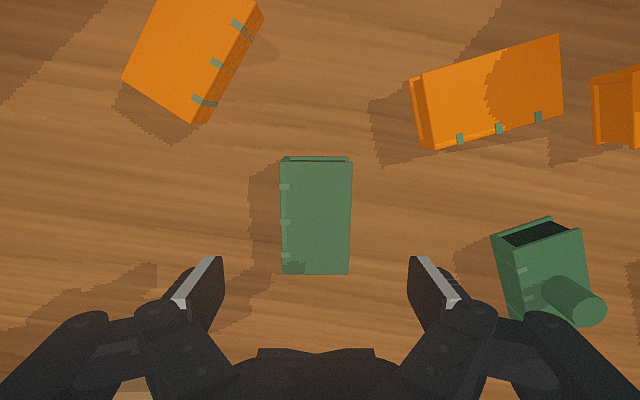

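The plain medium book is centred between the jaws at (315,216). Target is (425,-3.4); descend and grip.

```bash
python3 -m handwheel '[{"delta_pos":[2.5,0,15],"twist":0.005,"hand":85},{"delta_pos":[0,0,25],"twist":0,"hand":80},{"delta_pos":[0,0,20],"twist":0,"hand":75},{"delta_pos":[0,0,14],"twist":0,"hand":75},{"delta_pos":[0,0,0],"twist":0,"hand":75},{"delta_pos":[0,0,0],"twist":0,"hand":55},{"delta_pos":[0,0,0],"twist":0,"hand":35},{"delta_pos":[0,0,0],"twist":0,"hand":30},{"delta_pos":[0,0,0],"twist":0,"hand":30},{"delta_pos":[0,0,0],"twist":0,"hand":30},{"delta_pos":[0,0,0],"twist":0,"hand":30}]' && python3 -c "
from rig import r; from h import *
goto(r.get_obs(),651.5,-27.5,86,10.7)"
```

```text
time_s: 10.35
eef_pos: [0.4254, -0.0036, 0.007]
ee_rot: [0.002, -0.075, 0.997, 0.0]
contact_force: [-1.2, -0.9, 5.9]
gripper_width: 0.0451
tcp [425.4  -3.6   7. ] yaw 98.6 tilt 0.2 | twist -0.037 then shift [-218.   -65.5  -78.2] t 10.35 w 45.1 F [-1.2 -0.9  5.9]
```

```bash
python3 -m handwheel '[{"delta_pos":[0,0,-10],"twist":0,"hand":30},{"delta_pos":[0,0,-20],"twist":0,"hand":30},{"delta_pos":[0,0,-30],"twist":0,"hand":30},{"delta_pos":[0,0,-20],"twist":0,"hand":30},{"delta_pos":[0,0,0],"twist":-0.037,"hand":30},{"delta_pos":[-18,-5.5,0],"twist":0,"hand":30},{"delta_pos":[-35,-10.5,0],"twist":0,"hand":30},{"delta_pos":[-35,-10.5,0],"twist":0,"hand":30},{"delta_pos":[-35,-10.5,0],"twist":0,"hand":30},{"delta_pos":[-35,-10.5,0],"twist":0,"hand":30},{"delta_pos":[-35,-10.5,0],"twist":0,"hand":30},{"delta_pos":[-25,-7.5,0],"twist":0,"hand":30},{"delta_pos":[0,0,0],"twist":0,"hand":30},{"delta_pos":[0,0,0],"twist":0,"hand":30}]' && python3 - <<'E'
from rig import r; from h import *
import cv2
o=r.get_obs(); goto(o,651.5,-27.5,19,10.7)
f=r.grab_frame("wrist"); cv2.imwrite("pics/w6.png",f["pixels"][:,:,::-1])
for c in blobs(f,(45,30,20),(100,255,255),3000,30000): R=rect(ray(f,c,o["eef_pos"][2]+.023)); print("held",R[0].round(1),np.round(R[1:],1))
E
```

```text
time_s: 11.75
eef_pos: [0.6499, -0.028, 0.0851]
ee_rot: [-0.001, -0.092, 0.996, 0.0]
contact_force: [-0.1, -0.2, -1.8]
gripper_width: 0.0448
tcp [649.9 -28.   85.1] yaw 100.6 tilt 0.07 | twist -0.002 then shift [-1.8  0.2 66.1] t 11.75 w 44.8 F [-0.1 -0.2 -1.8]
held [636.5 -95.4] [37.  28.8 10.7]
held [659.7 -24.5] [109.6  69.1  10.6]
```

View pics/w6.png

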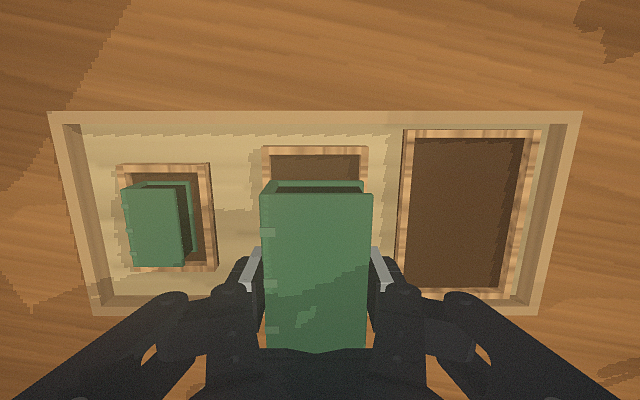

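The medium book (cols 260–372) is lined up over its nest (cols 261–368). Lower it in two steps.

```bash
python3 -m handwheel '[{"delta_pos":[-1.5,0,10],"twist":0,"hand":30},{"delta_pos":[0,0,20],"twist":0,"hand":30},{"delta_pos":[0,0,15],"twist":0,"hand":30},{"delta_pos":[0,0,8],"twist":0,"hand":30},{"delta_pos":[0,0,7],"twist":0,"hand":30},{"delta_pos":[0,0,4],"twist":0,"hand":30},{"delta_pos":[0,0,0],"twist":0,"hand":30},{"delta_pos":[0,0,0],"twist":0,"hand":30},{"delta_pos":[0,0,0],"twist":0,"hand":30}]' && python3 -c "
from rig import r; from h import *
goto(r.get_obs(),651.5,-27.5,18.5,10.7)"
```

```text
time_s: 12.7
eef_pos: [0.6521, -0.0276, 0.022]
ee_rot: [0.001, -0.093, 0.996, -0.0]
contact_force: [0.5, 0.4, -2.2]
gripper_width: 0.045
tcp [652.1 -27.6  22. ] yaw 100.7 tilt 0.07 | twist -0.001 then shift [0.6 0.3 3.5] t 12.7 w 45.0 F [ 0.5  0.4 -2.2]
```

```bash
python3 -m handwheel '[{"delta_pos":[0.5,0,3],"twist":0,"hand":30},{"delta_pos":[0,0,0],"twist":0,"hand":30},{"delta_pos":[0,0,0],"twist":0,"hand":46},{"delta_pos":[0,0,0],"twist":0,"hand":58},{"delta_pos":[0,0,0],"twist":0,"hand":62},{"delta_pos":[0,0,0],"twist":0,"hand":62},{"delta_pos":[0,0,-10],"twist":0,"hand":62},{"delta_pos":[0,0,-30],"twist":0,"hand":62},{"delta_pos":[0,0,-40],"twist":0,"hand":70},{"delta_pos":[0,0,-40],"twist":0,"hand":85},{"delta_pos":[0,0,-40],"twist":0,"hand":85},{"delta_pos":[0,0,-20],"twist":0,"hand":85},{"delta_pos":[40,0,0],"twist":0,"hand":85},{"delta_pos":[20,0,0],"twist":0,"hand":85},{"delta_pos":[0,0,0],"twist":-0.13,"hand":85},{"delta_pos":[0,0,0],"twist":-0.13,"hand":85},{"delta_pos":[0,0,0],"twist":-0.13,"hand":85},{"delta_pos":[0,0,0],"twist":0,"hand":85}]' && python3 -c "
from rig import r; from h import *
o=r.get_obs(); print(o['joint_positions'].round(2)); goto(o,437,322,110,33)"
```

```text
time_s: 14.5
eef_pos: [0.5922, -0.0389, 0.1993]
ee_rot: [0.001, -0.284, 0.959, -0.0]
contact_force: [-0.7, -0.5, -0.6]
gripper_width: 0.0846
[ 0.2   0.35  0.16  0.   -1.38 -1.19]
tcp [592.2 -38.9 199.3] yaw 123.1 tilt 0.07 | twist 0.001 then shift [-66.3 387.3  89.1] t 14.5 w 84.6 F [-0.7 -0.5 -0.6]
```

```bash
python3 -m handwheel '[{"delta_pos":[-3,18,0],"twist":0,"hand":85},{"delta_pos":[-6,36,0],"twist":0,"hand":85},{"delta_pos":[-6,36,0],"twist":0,"hand":85},{"delta_pos":[-6,36,0],"twist":0,"hand":85},{"delta_pos":[-6,36,0],"twist":0,"hand":85},{"delta_pos":[-6,36,0],"twist":0,"hand":85},{"delta_pos":[-6,36,0],"twist":0,"hand":85},{"delta_pos":[-6,36,0],"twist":0,"hand":85},{"delta_pos":[-6,36,0],"twist":0,"hand":85},{"delta_pos":[-6,36,0],"twist":0,"hand":85},{"delta_pos":[-6,27,30],"twist":0,"hand":85},{"delta_pos":[-3,18,30],"twist":0,"hand":85},{"delta_pos":[0,0,30],"twist":0,"hand":85},{"delta_pos":[0,0,0],"twist":0,"hand":85},{"delta_pos":[0,0,0],"twist":0,"hand":85}]' && python3 - <<'E'
from rig import r; from h import *
import cv2
o=r.get_obs(); goto(o,437,322,4,33)
f=r.grab_frame("wrist"); cv2.imwrite("pics/w7.png",f["pixels"][:,:,::-1])
for v in (20,105):
  for c in blobs(f,(45,30,v),(100,255,255),3000,30000): R=rect(ray(f,c,.032)); print(v,c.mean(0).round(),R[0].round(1),np.round(R[1:],1))
E
```

```text
time_s: 16.0
eef_pos: [0.4373, 0.3216, 0.1093]
ee_rot: [0.0, -0.283, 0.959, -0.0]
contact_force: [0.7, 0.2, 1.2]
gripper_width: 0.085
tcp [437.3 321.6 109.3] yaw 122.9 tilt 0.05 | twist -0.002 then shift [1.000e-01 6.000e-01 1.053e+02] t 16.0 w 85.0 F [0.7 0.2 1.2]
20 [318. 208.] [436.9 322.9] [101.9  61.8  32.9]
20 [140. 106.] [446.6 172.6] [76.9 66.3 30. ]
105 [318. 208.] [436.9 322.9] [101.9  61.8  32.9]
105 [120. 105.] [449.4 167.7] [76.8 55.  29.9]
```

View pics/w7.png

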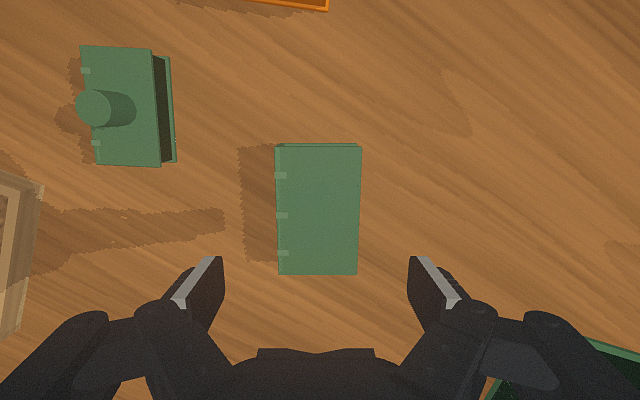

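The plain large book is at (318,208), centre (437,323), angle 33°; 101.9 × 61.8 mm matches. Descend and grip.

```bash
python3 -m handwheel '[{"delta_pos":[-1,1,15],"twist":0,"hand":85.4},{"delta_pos":[0,0,30],"twist":0,"hand":85.4},{"delta_pos":[0,0,20],"twist":0,"hand":85.4},{"delta_pos":[0,0,15],"twist":0,"hand":85.4},{"delta_pos":[0,0,15],"twist":0,"hand":85.4},{"delta_pos":[0,0,10],"twist":0,"hand":85.4},{"delta_pos":[0,0,0],"twist":0,"hand":85.4},{"delta_pos":[0,0,0],"twist":0,"hand":65},{"delta_pos":[0,0,0],"twist":0,"hand":50},{"delta_pos":[0,0,0],"twist":0,"hand":45},{"delta_pos":[0,0,0],"twist":0,"hand":45},{"delta_pos":[0,0,0],"twist":0,"hand":45},{"delta_pos":[0,0,0],"twist":0,"hand":45}]' && python3 -c "
from rig import r; from h import *
goto(r.get_obs(),632,76.5,90,10.7)"
```

```text
time_s: 17.35
eef_pos: [0.438, 0.3238, 0.005]
ee_rot: [0.001, -0.284, 0.959, 0.001]
contact_force: [-1.0, -1.5, 5.4]
gripper_width: 0.061
tcp [438.  323.8   5. ] yaw 123.0 tilt 0.17 | twist 0.389 then shift [-144.9 -279.   -84.7] t 17.35 w 61.0 F [-1.  -1.5  5.4]
```

```bash
python3 -m handwheel '[{"delta_pos":[0,0,-10],"twist":0,"hand":45},{"delta_pos":[0,0,-20],"twist":0,"hand":45},{"delta_pos":[0,0,-30],"twist":0,"hand":45},{"delta_pos":[0,0,-25],"twist":0,"hand":45},{"delta_pos":[0,0,-10],"twist":0.06,"hand":45},{"delta_pos":[0,0,0],"twist":0.12,"hand":45},{"delta_pos":[0,0,0],"twist":0.12,"hand":45},{"delta_pos":[0,0,0],"twist":0.09,"hand":45},{"delta_pos":[-10,-19,0],"twist":0,"hand":45},{"delta_pos":[-18,-35,0],"twist":0,"hand":45},{"delta_pos":[-18,-35,0],"twist":0,"hand":45},{"delta_pos":[-18,-35,0],"twist":0,"hand":45},{"delta_pos":[-18,-35,0],"twist":0,"hand":45},{"delta_pos":[-18,-35,0],"twist":0,"hand":45},{"delta_pos":[-18,-35,0],"twist":0,"hand":45},{"delta_pos":[-17,-32,0],"twist":0,"hand":45},{"delta_pos":[-10,-18,0],"twist":0,"hand":45},{"delta_pos":[0,0,0],"twist":0,"hand":45},{"delta_pos":[0,0,0],"twist":0,"hand":45}]' && python3 - <<'E'
from rig import r; from h import *
import cv2
o=r.get_obs(); goto(o,632,76.5,17,10.7)
f=r.grab_frame("wrist"); cv2.imwrite("pics/w8.png",f["pixels"][:,:,::-1])
E
```

```text
time_s: 19.25
eef_pos: [0.6307, 0.0753, 0.0979]
ee_rot: [-0.001, -0.092, 0.996, 0.0]
contact_force: [-1.0, 0.4, -3.3]
gripper_width: 0.0609
tcp [630.7  75.3  97.9] yaw 100.6 tilt 0.09 | twist -0.002 then shift [-1.6  0.9 80.9] t 19.25 w 60.9 F [-1.   0.4 -3.3]
```

View pics/w8.png

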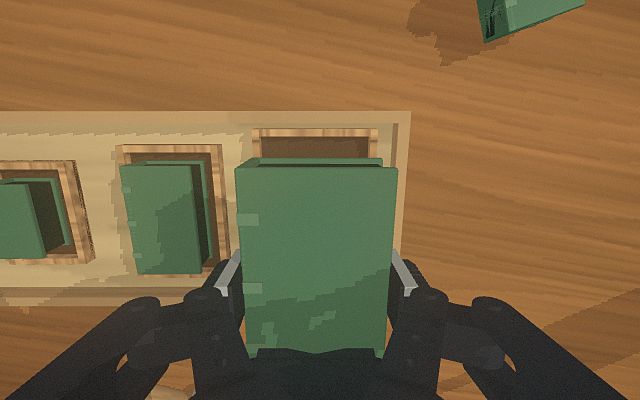

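The large book (centre col 316) is lined up with its nest (cols 253–377, centre 315), and the medium sits in its nest. Lower.

```bash
python3 -m handwheel '[{"delta_pos":[-1.5,1,15],"twist":0,"hand":45},{"delta_pos":[0,0,25],"twist":0,"hand":45},{"delta_pos":[0,0,15],"twist":0,"hand":45},{"delta_pos":[0,0,10],"twist":0,"hand":45},{"delta_pos":[0,0,7],"twist":0,"hand":45},{"delta_pos":[0,0,4],"twist":0,"hand":45},{"delta_pos":[0,0,0],"twist":0,"hand":45},{"delta_pos":[0,0,0],"twist":0,"hand":45},{"delta_pos":[0,0,0],"twist":0,"hand":45}]' && python3 -c "
from rig import r; from h import *
goto(r.get_obs(),632,76.5,17,10.7)"
```

```text
time_s: 20.2
eef_pos: [0.633, 0.077, 0.0231]
ee_rot: [0.001, -0.093, 0.996, 0.0]
contact_force: [-0.1, 0.8, -3.9]
gripper_width: 0.0611
tcp [633.   77.   23.1] yaw 100.6 tilt 0.08 | twist -0.001 then shift [ 1.1 -0.3  6.1] t 20.2 w 61.1 F [-0.1  0.8 -3.9]
```

```bash
python3 -m handwheel '[{"delta_pos":[1,0,4],"twist":0,"hand":45},{"delta_pos":[0,0,2],"twist":0,"hand":45},{"delta_pos":[0,0,0],"twist":0,"hand":45},{"delta_pos":[0,0,0],"twist":0,"hand":62},{"delta_pos":[0,0,0],"twist":0,"hand":72},{"delta_pos":[0,0,0],"twist":0,"hand":76},{"delta_pos":[0,0,0],"twist":0,"hand":76},{"delta_pos":[0,0,-10],"twist":0,"hand":76},{"delta_pos":[0,0,-30],"twist":0,"hand":76},{"delta_pos":[0,0,-40],"twist":0,"hand":80},{"delta_pos":[0,0,-40],"twist":0,"hand":85},{"delta_pos":[0,0,-40],"twist":0,"hand":85},{"delta_pos":[30,-20,-40],"twist":0,"hand":85},{"delta_pos":[40,-30,-20],"twist":0,"hand":85},{"delta_pos":[40,-30,0],"twist":0,"hand":85},{"delta_pos":[30,-30,0],"twist":0,"hand":85},{"delta_pos":[0,0,0],"twist":0,"hand":85},{"delta_pos":[0,0,0],"twist":0,"hand":85}]' && python3 - <<'E'
from rig import r; from h import *
import cv2,pickle
d=pickle.load(open("f0.pkl","rb"))
o=r.get_obs(); goto(o,500,0,200,10.7)
w=r.grab_frame("wrist"); s=r.grab_frame("scene"); t=r.grab_frame("top")
im=np.vstack([cv2.resize(w["pixels"],(480,300)),cv2.resize(s["pixels"][60:340,80:528],(480,300),interpolation=cv2.INTER_CUBIC)])
cv2.imwrite("pics/end.png",im[:,:,::-1])
for c in blobs(w,(45,30,105),(100,255,255),800,30000): R=rect(ray(w,c,.04)); print("wrist",c.mean(0).round(),R[0].round(1),np.round(R[1:],1))
for n,f in(("before",d["top"]),("after",t)):
  for c in blobs(f,(60,50,20),(95,255,255),80,2500): R=rect(ray(f,c,.03)); print(n,c.mean(0).round(),R[0].round(),np.round(R[1:],1))
  g=cv2.cvtColor(f["pixels"],cv2.COLOR_RGB2GRAY)
# bystander shift by template matching
for nm,(x,y,w_,h_) in{"pot":(135,105,65,50),"jar":(448,124,42,38),"jar_scene":(190,130,32,40),"pot_scene":(325,255,45,82)}.items():
  k="scene" if "scene" in nm else "top"; a=d[k]["pixels"]; b=(s if k=="scene" else t)["pixels"]
  m=cv2.matchTemplate(b[y-8:y+h_+8,x-8:x+w_+8],a[y:y+h_,x:x+w_],cv2.TM_CCOEFF_NORMED); _,v,_,l=cv2.minMaxLoc(m); print(nm,"shift px",l[0]-8,l[1]-8,round(v,3))
E
```

```text
time_s: 22.0
eef_pos: [0.5182, -0.0535, 0.2334]
ee_rot: [0.001, -0.092, 0.996, 0.0]
contact_force: [1.6, -0.7, -0.7]
gripper_width: 0.0848
tcp [518.2 -53.5 233.4] yaw 100.6 tilt 0.13 | twist -0.002 then shift [ 8.  56.  33.4] t 22.0 w 84.8 F [ 1.6 -0.7 -0.7]
wrist [316. 288.] [650.4 -27.4] [77.5 45.1 10.3]
wrist [400. 284.] [633.  77.] [99.6 64.  10.6]
wrist [523. 146.] [445.1 163.2] [83.6 52.8 34.1]
before [388. 216.] [ 425. -163.] [51.2 34.9  4.9]
before [328. 218.] [423.  -4.] [75.2 43.8  8.6]
before [265. 210.] [445. 168.] [77.9 46.8 29.9]
before [209. 215.] [435. 319.] [101.7  66.3  33.1]
before [451. 211.] [ 437. -331.] [97.2 66.5 -2.1]
after [451. 211.] [ 437. -331.] [97.1 66.4 -2.4]
pot shift px 0 0 0.492
jar shift px 0 0 0.939
jar_scene shift px 0 0 0.963
pot_scene shift px 0 0 0.992
```

View pics/end.png

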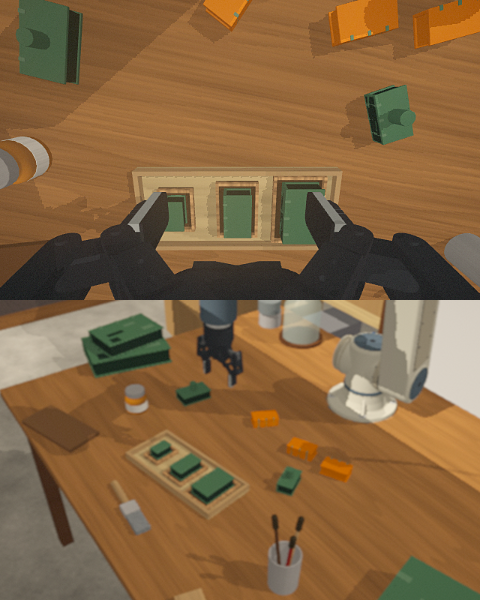

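All three books lie in their nests in both views. The stub books are in place, and the pot and jar show zero shift. Handing in.

```bash
python3 -c "
from rig import r; print(r.finish_job())"
```

```text
the job is handed in; nothing more can be done
None
```

The three finished books are in the tray, small in small, medium in medium and large in large, each lying flat with the cover up. I handed the job in at about 22 s on the robot's clock; `finish_job` gives no verdict.

**Books:** In the last wrist view the medium book centred at (650, -27) mm and the large at (633, 77) mm, against nest centres of about (651.5, -27.5) and (632, 76.5). Both read close to their true size and aligned with the tray, within the 8 mm margin. The small book was measured only just after I placed it. It lay inside its hollow, and the final scene view still shows it there.

**Left alone:**
- **raw_large:** the top camera gives the same position before and after.
- **raw_medium:** it was hidden from the top camera at the end. The wrist view put it about 5 mm off in y, but that outline includes the stub and sides, and an earlier wrist view read about the same, so I take it as unmoved.
- **Jar and pot:** neither shows any shift in the top or scene view. The pot's top-view match was weak (0.49), probably because the arm was partly in the way, but its scene-view match was strong (0.99).
- **Orange look-alikes:** I never went near them.

Readings at the end of each move showed at most about 6 N on the tool.

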